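# Bin the worn blade cassette and ease the sharps box flap shut

## Task

Drop the worn red blade cassette into the open yellow sharps box on the ski-tuning bench, then shut the box: take its spring-closing flap by the black bar and ease it all the way down, never letting it fall or slam. Leave the good blue cassette where it lies.

Things in the scene. Friction and masses are not known exactly. Their poses are not given: they have to be found in the camera images.
- red_cassette: The worn blade cassette: a loose red plastic block, 64 mm long (its x axis), 24 mm wide (its y axis), 30 mm tall, about 70 g, with a thin steel strip along its top. It lies flat on a 4 mm thick black rubber mat. Origin at the centre of its underside.
- blue_cassette: The good cassette: the same block in blue, on the same mat, to be left alone. Origin at the centre of its underside.
- sharps_box: Yellow open box fixed to the bench: 100 deep (x), 180 wide (y), 120 mm tall, 5 mm walls. Origin: centre of its underside; its labelled front looks along -x, towards the robot. Flap hinge along y at x 45, z 123. The flap: 98 x 176 x 6 mm panel, then two arms to a black bar, 12 mm thick, along y, 143 mm from the hinge; 88 mm of bar free between the arms, 39 mm slot between bar and panel.
- flap (a joint): Aluminium flap's angle, rad: 0 shut (level), 2.1 fully open. Bar middle in box frame, mm: x 45 - 143 cos q, y 0, z 123 + 143 sin q. Starts about 2.1, leaning back past upright; weight and friction hold it there, under 1 N at the bar frees it. From about upright, spring and weight (up to 2 N at the bar) drive it shut; let go, it slams. The bar turns easily in a pinch. Shut, it stays shut.
Mind the look-alikes: they are no part of the job. Of the things that look like the red_cassette, take the one that is farthest from the robot's base at the start.

How it is judged:
By the outcome, as a careful person would: the job done as asked, in the order asked, and still so for the second after the job is handed in, with the robot touching nothing.
It also fails if it takes over 54 s, if anything falls off the work surface, if the arm or the gripper's body presses on something with over 40 N, if the wrist force passes 120 N, or if a joint passes its speed limit or range.

## Robot

A 6-joint arm with a two-finger parallel gripper is mounted at the origin on the work surface. World frame = base frame: x ahead of the robot, y to its left, z up, the work surface at z = 0. Lengths are in m, angles in degrees, forces in N, time in s.
With the tool pointing down it reaches from about 0.4 to 0.825 m from the base axis. Payload 7 kg.
Tool frame: the origin (TCP) lies midway between the tips of the shut fingers; the grasp point (between the pads) lies 19 mm behind it; z points along the fingers, y is the line along which they close (so a half turn about z gives the same grasp; the last joint's range is limited). The gripper opens to 88 mm and grips with 3 to 60 N. Pads are 19 mm wide; open, the fingers measure 130 mm over their backs; the gripper's body (78 mm by 193 mm) begins 47 mm behind the grasp point.
Start: joints at [82.97, 20.546, 0.682, 0, -70.136, -16.507], TCP at [0.27, 0.619, 0.227] pointing down, gripper open.
Joint ranges: [-176.03, 176.03], [-82.01, 121.73], [-58.28, 71.71], [-173.87, 95.51], [-174.79, -0.11], [-173.66, 173.66]. Speed limits (degrees/s): [136.94, 136.94, 172.46, 180, 180, 180].

## Interface

Orientations are given as [roll, pitch, yaw] about the fixed x, y, z axes, in that order (R = Rz(yaw) Ry(pitch) Rx(roll)).
In Python, from plant import ctrl, viewer, close_job gives the robot as it stands. The module is installed in compiled form; this text tells all that it offers.
- The arm moves only by the tool step_arm, never from a script. Its argument "moves" is a list that holds one entry, the list of rows, each a list of 5 numbers: the shift along the world's x, y, z in cm, then the turn about the world's z in rad, then the finger opening in cm, from 0 to 8.76. In form: [[[tx, ty, tz, twist, grip], ...]]. A call has 1 to 10 rows; each row shifts and turns the commanded pose from where the row before left it; what a row does not reach is not made up. A row lasts 1/10 s, in which the tool goes at most 50 mm and 8.59 degrees, less where a joint would pass 70% of its speed; a pose out of reach is approached as far as the arm can. A call with a gripper value outside its range is refused whole. The fingers move at their own pace and stop on an object; the grip force is fixed at half the most. Time passes only in rows, so rows that do not move let the fingers close. It gives the time, the measured TCP pose, the force, the opening and the grip force at its end, in the units of the state.
- ctrl.get_obs(): the state, without advancing time (a new reading comes with each control period).
- viewer.snapshot(name): name is "side" or "top"; returns (picture, depth): 480x640x3 uint8, blue, green, red; 480x640 float32, m along the optical axis (not along the pixel's ray), 0 where there is no reading.
- viewer.camera_info(name): a dict with "camera_matrix" (3x3 intrinsics, pixels), "k1" (the pictures are not rectified: a ray, as slopes to the right and down, at radius r is drawn at 1 + k1 r^2 times it, then the intrinsics apply), "eye" and "orientation" of the camera in the world. Camera axes: x right, y down, z forward; pixel columns grow to the right and rows downward; lengths in m; the calibration is good to about 2 mm. A picture is of the moment at which its call begins. camera_info takes no time and is no camera call.
- close_job(): hands the job in; it is judged then, once.
The state is a dict: "clock": time; "joint_pos": joint angles; "qvel": joint speeds; "tau": joint torques, N m; "tool_pos": TCP position; "orientation": TCP orientation; "force": force on the tool from outside, world axes, zero at the start; "moment": the same for the moment, N m; "opening": finger opening in m; "gripper_force": force on a finger pad.
Only numpy, scipy, OpenCV 4.12 (cv2) and the standard library are available. Lean on these libraries where they do the work, as an engineer would, in place of code of your own. Each camera call takes 0.05 s, during which the arm holds its last target. There are 200 camera calls.

## Working session

There is one attempt and no reset: what is moved stays moved. The work goes in short steps, Python scripts to look and compute and a tool call to move; the robot and the scene stay as the last step left them, time stands still between calls to the robot, and variables do not carry over. Pictures are saved under pics/ and viewed, at most 10 in all, crops included, and the job is handed in when it is done.

Besides the shell and the picture viewer there is one more tool, called after "Request:" as a command line: name --argument value ..., lists and objects as JSON in quotes. step_arm: Moves the arm, as the interface text tells. Its arguments: {"type":"object","properties":{"moves":{"type":"array","items":{"type":"array","items":{"type":"array","items":{"type":"number"}}}}},"required":["moves"]}

```bash
mkdir -p pics
cat > h.py <<'E'
import numpy as np, cv2
from plant import ctrl, viewer, close_job
def snap(n,f):
    p,d=viewer.snapshot(n); cv2.imwrite(f'pics/{f}.png',p); np.save(f'pics/{f}.npy',d); return p,d
def Rm(o):
    o=np.array(o,float)
    if o.shape==(3,3): return o
    from scipy.spatial.transform import Rotation as R
    return R.from_euler('xyz',o,degrees=True).as_matrix()
def world(n,u,v,d):
    c=viewer.camera_info(n); K=np.array(c['camera_matrix'])
    x=(np.array(u,float)-K[0,2])/K[0,0]; y=(np.array(v,float)-K[1,2])/K[1,1]
    a,b=x.copy(),y.copy()
    for _ in range(20):
        s=1+c['k1']*(a*a+b*b); a,b=x/s,y/s
    P=np.stack([a*d,b*d,d*np.ones_like(a)],-1)
    return P@Rm(c['orientation']).T+np.array(c['eye'])
E
python3 - <<'E'
from h import *
for n in('top','side'): snap(n,n+'0'); print(viewer.camera_info(n))
print(ctrl.get_obs())
E
```

```text
{'camera_matrix': array([[553.64698013,   0.        , 324.36150659],
       [  0.        , 553.64698013, 242.6228948 ],
       [  0.        ,   0.        ,   1.        ]]), 'k1': 0.0378609990977025, 'eye': array([ 0.35416963, -0.09107523,  1.21620562]), 'orientation': array([-176.7473675 ,    0.28647274,  -90.23055805])}
{'camera_matrix': array([[450.63113726,   0.        , 326.93807061],
       [  0.        , 450.63113726, 238.8202836 ],
       [  0.        ,   0.        ,   1.        ]]), 'k1': -0.030508654871976904, 'eye': array([0.15126038, 0.42465103, 0.62606464]), 'orientation': array([-132.29047518,    0.83141125, -151.93523466])}
{'clock': 0.1, 'joint_pos': array([ 8.29697261e+01,  2.05873226e+01,  6.38834030e-01, -1.70571483e-02,
       -7.01373897e+01, -1.65058438e+01]), 'qvel': array([-0.03248406, -0.11062388,  0.14292239,  0.13444385,  0.06072423,
       -0.01098145]), 'tau': array([-8.60187629e-04, -5.84166920e+01,  2.93750328e+01,  7.01557115e+00,
        1.01182310e-02, -5.81777613e-05]), 'tool_pos': array([0.26940999, 0.61841649, 0.22571719]), 'orientation': array([ 1.79913105e+02, -9.02638889e-03, -2.35419183e+01]), 'force': array([ 0.09685529, -0.22591424,  0.15008578]), 'moment': array([-0.03904174,  0.00181192,  0.01141347]), 'gripper_force': 0.0, 'opening': 0.08803897145689084}
```

View pics/top0.png

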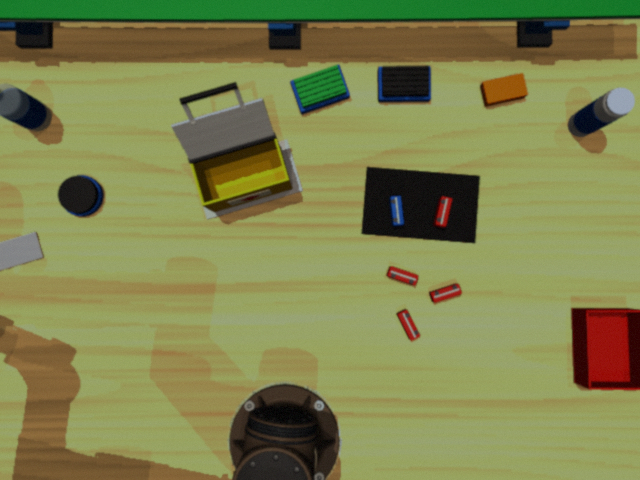

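View pics/side0.png

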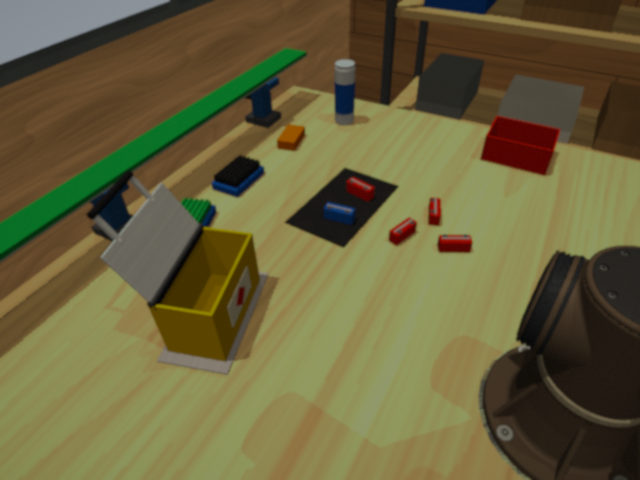

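The pictures show red blocks at top-view pixels (444,212) on the mat, and (402,276), (446,293) and (408,325) on bare wood. The one meant is (444,212): it lies on the black mat beside the blue one (397,211) and is farthest from the base at (285,435). The box is at about (240,175), with the bar at (210,93).

Run:
```python
from h import *
p=cv2.imread('pics/top0.png');d=np.load('pics/top0.npy')
v,u=np.mgrid[:480,:640]; W=world('top',u,v,d)
np.save('pics/W0.npy',W)
hsv=cv2.cvtColor(p,cv2.COLOR_BGR2HSV)
def rect(m,l):
    P=W[m]; P=P[P[:,2]>0]; r=cv2.minAreaRect((P[:,:2]*1000).astype(np.float32)); print(l,len(P),r,'z',np.percentile(P[:,2],[5,50,95])); print(cv2.boxPoints(r).round(0).tolist())
def reg(a,b,c,e): return (u>a)&(u<b)&(v>c)&(v<e)
for n,r in dict(red=(425,465,190,235),blue=(380,415,190,235),r1=(380,425,260,290),r2=(425,468,278,308),r3=(390,425,305,345)).items():
    rect(reg(*r)&(W[...,2]>.022)&(W[...,2]<.06),n)
rim=reg(170,310,125,225)&(W[...,2]>.108)&(W[...,2]<.128)&(hsv[...,1]>120); rect(rim,'rim')
bar=reg(175,245,78,112)&(W[...,2]>.19); rect(bar,'bar')
pan=reg(170,280,95,165)&(W[...,2]>.14); rect(pan,'panel')
A=cv2.resize(p[60:225,160:310],None,fx=3.4,fy=3.4,interpolation=2);B=cv2.resize(p[165:245,360:485],None,fx=2.2,fy=2.2)
C=np.zeros((561,790,3),np.uint8);C[:A.shape[0],:A.shape[1]]=A;C[:B.shape[0],A.shape[1]:A.shape[1]+B.shape[1]]=B[:,:790-A.shape[1]];cv2.imwrite('pics/c0.png',C)
```

```text
red 355 ((488.29254150390625, -340.1614990234375), (24.389934539794922, 64.1940689086914), 76.63702392578125) z [0.02825747 0.03358505 0.03735763]
[[454.0, -345.0], [517.0, -359.0], [522.0, -336.0], [460.0, -321.0]]
blue 346 ((490.9881286621094, -240.84986877441406), (64.08291625976562, 24.368274688720703), 5.804500102996826) z [0.02868799 0.03400464 0.03801509]
[[458.0, -232.0], [460.0, -256.0], [524.0, -250.0], [522.0, -225.0]]
r1 337 ((351.6734313964844, -252.21755981445312), (63.5803108215332, 23.888473510742188), 71.38232421875) z [0.02649117 0.03007654 0.03362514]
[[330.0, -279.0], [353.0, -286.0], [373.0, -226.0], [351.0, -218.0]]
r2 351 ((314.1094055175781, -343.9884033203125), (24.3881893157959, 64.10171508789062), 17.838233947753906) z [0.02561248 0.0297338  0.0333373 ]
[[293.0, -317.0], [312.0, -378.0], [336.0, -371.0], [316.0, -310.0]]
r3 349 ((246.71697998046875, -263.844482421875), (64.02388000488281, 24.424072265625), 26.398468017578125) z [0.02566452 0.02959101 0.03333839]
[[213.0, -267.0], [223.0, -289.0], [281.0, -261.0], [270.0, -239.0]]
rim 678 ((559.3486328125, 83.9215087890625), (90.53646087646484, 181.41348266601562), 16.488338470458984) z [0.11126458 0.11977599 0.12367401]
[[490.0, 158.0], [542.0, -16.0], [628.0, 10.0], [577.0, 184.0]]
bar 702 ((540.8094482421875, 3.3594970703125), (405.8376159667969, 101.51435852050781), 40.88173294067383) z [0.2057454  0.25073046 0.25560766]
[[354.0, -91.0], [421.0, -168.0], [727.0, 98.0], [661.0, 175.0]]
panel 3421 ((548.578857421875, 5.61981201171875), (399.68084716796875, 169.80776977539062), 49.46341323852539) z [0.14477269 0.18256137 0.24338058]
[[354.0, -91.0], [483.0, -201.0], [743.0, 102.0], [614.0, 213.0]]
```

View pics/c0.png

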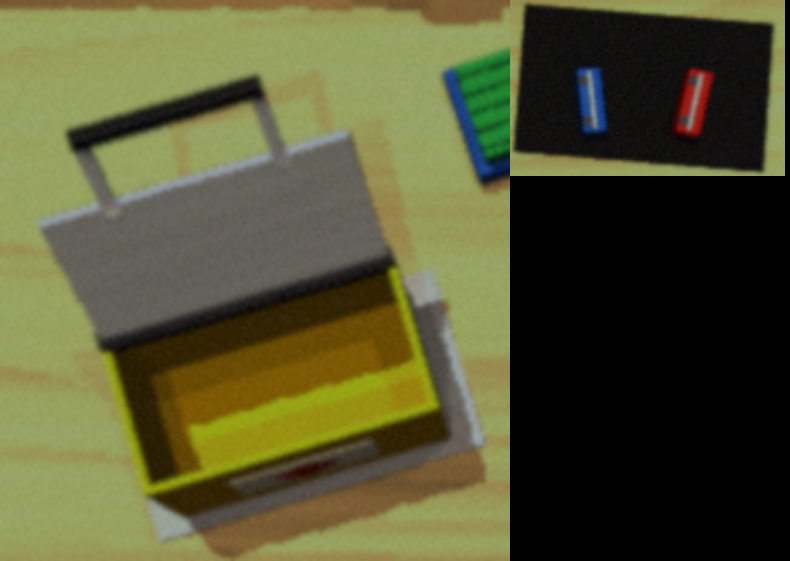

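The crop confirms it: the mat holds the blue cassette on the left and the red one on the right, crop (693,103), with its steel strip up. The box is open and the flap leans back with the bar clear. Now I move above the red cassette.

Request:
step_arm --moves '[[[1.6, -4, 0, 0.019, 6], [1.6, -4, 0, 0.019, 6], [1.6, -4, 0, 0.019, 6], [1.6, -4, 0, 0.019, 6], [1.6, -4, 0, 0.019, 6], [1.6, -4, 0, 0.019, 6], [1.6, -4, 0, 0.019, 6], [1.6, -4, 0, 0.019, 6], [1.6, -4, 0, 0.019, 6], [1.6, -4, 0, 0.019, 6]]]'

```text
clock: 1.1
tool_pos: [0.4297, 0.217, 0.2265]
orientation: [-180.0, 0.0, -12.6]
force: [0.8, -0.8, 0.8]
opening: 0.0597
gripper_force: 0.0
```

Request:
step_arm --moves '[[[0.4, -4, 0, 0, 6], [0.4, -4, 0, 0, 6], [0.4, -4, 0, 0, 6], [0.4, -4, 0, 0, 6], [0.4, -4, 0, 0, 6], [0.4, -4, 0, 0, 6], [0.4, -4, 0, 0, 6], [0.4, -4, 0, 0, 6], [0.4, -4, 0, 0, 6], [0.4, -4, 0, 0, 6]]]'

```text
clock: 2.1
tool_pos: [0.4692, -0.1829, 0.2265]
orientation: [-180.0, 0.0, -12.6]
force: [1.2, 0.1, 0.6]
opening: 0.0601
gripper_force: 0.0
```

Request:
step_arm --moves '[[[0.5, -4, -2, 0, 6], [0.5, -4, -2, 0, 6], [0.5, -4, -2, 0, 6], [0.3, -3.9, -2, 0, 6], [0, 0, -2, 0, 6], [0, 0, 0, 0, 6], [0, 0, 0, 0, 6]]]'

```text
clock: 2.8
tool_pos: [0.4872, -0.34, 0.1265]
orientation: [180.0, 0.1, -12.6]
force: [0.7, 0.0, 0.6]
opening: 0.06
gripper_force: 0.0
```

Request:
step_arm --moves '[[[0.1, 0, -3, 0, 6], [0, 0, -3, 0, 6], [0, 0, -2.6, 0, 6], [0, 0, -1.5, 0, 6], [0, 0, -1.5, 0, 6], [0, 0, 0, 0, 6]]]'

```text
clock: 3.4
tool_pos: [0.4886, -0.3391, 0.0104]
orientation: [-180.0, 0.1, -12.6]
force: [-0.2, 0.9, -0.0]
opening: 0.0599
gripper_force: 0.0
```

Request:
step_arm --moves '[[[0, 0, 0, 0, 1.5], [0, 0, 0, 0, 1.5], [0, 0, 0, 0, 1.5], [0, 0, 0, 0, 1.5], [0, 0, 0, 0, 1.5], [0, 0, 0, 0, 1.5], [0, 0, 1, 0, 1.5], [0, 0, 2, 0, 1.5], [0, 0, 3, 0, 1.5], [0, 0, 3, 0, 1.5]]]'

```text
clock: 4.4
tool_pos: [0.4881, -0.34, 0.1016]
orientation: [-180.0, 0.1, -12.7]
force: [0.0, -0.5, -0.3]
opening: 0.0236
gripper_force: 30.0
```

Request:
step_arm --moves '[[[0, 0, 3, 0, 1.5], [0, 0, 4, 0, 1.5], [0, 1, 4, 0.04, 1.5], [0, 3, 3, 0.06, 1.5], [0.5, 4, 0, 0.06, 1.5], [0.5, 4, 0, 0.06, 1.5], [0.7, 4, 0, 0.06, 1.5], [0.7, 4, 0, 0.06, 1.5], [0.7, 4, 0, 0.06, 1.5], [0.8, 4, 0, 0.06, 1.5]]]'

```text
clock: 5.4
tool_pos: [0.5272, -0.0586, 0.2413]
orientation: [-180.0, -0.0, 13.8]
force: [1.6, -0.1, -0.6]
opening: 0.0237
gripper_force: 30.0
```

Request:
step_arm --moves '[[[0.8, 4, 0, 0.05, 1.5], [0.8, 4, 0, 0, 1.5], [0.8, 4, 0, 0, 1.5], [0.8, 2.4, 0, 0, 1.5], [0, 0, 0, 0, 1.5], [0, 0, 0, 0, 1.5]]]'

```text
clock: 6.0
tool_pos: [0.5592, 0.0843, 0.2406]
orientation: [-180.0, 0.0, 16.6]
force: [-0.7, -0.3, -0.4]
opening: 0.0235
gripper_force: 30.0
```

Run:
```python
from h import *
a,_=snap('top','top1');b,_=snap('side','side1')
A=cv2.resize(a[60:260,130:330],(400,400));B=b[60:460,60:460]
cv2.imwrite('pics/c1.png',np.hstack([A,B]))
```

```text
(no output)
```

View pics/c1.png

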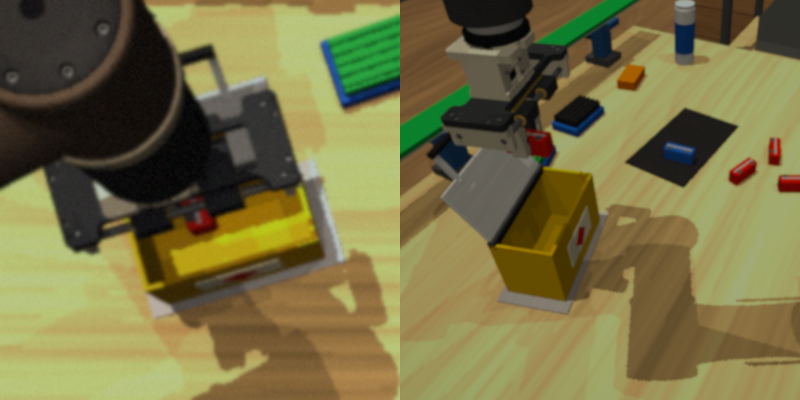

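The cassette is held over the box; the apparent shift in the left half (200,218) is parallax. I lower it inside.

Request:
step_arm --moves '[[[-0.3, 0, -2, 0, 1.5], [0, 0, -2, 0, 1.5], [0, 0, -2, 0, 1.5], [0, 0, -2, 0, 1.5], [0, 0, -2, 0, 1.5], [0, 0, -2, 0, 1.5], [0, 0, -2, 0, 1.5], [0, 0, -1.5, 0, 1.5], [0, 0, -1, 0, 1.5], [0, 0, 0, 0, 1.5]]]'

```text
clock: 7.1
tool_pos: [0.5557, 0.0827, 0.0746]
orientation: [180.0, 0.1, 16.5]
force: [-1.0, 0.4, 0.2]
opening: 0.0235
gripper_force: 30.0
```

Request:
step_arm --moves '[[[0, 0, 0, 0, 4.5], [0, 0, 0, 0, 4.5], [0, 0, 0, 0, 4.5], [0, 0, 0, 0, 4.5], [0, 0, 2, 0, 4.5], [0, 0, 3, 0, 4.5], [0, 0, 4, 0, 4.5], [0, 0, 4, 0, 4.5], [0, 0, 4, 0, 4.5], [0, 0, 4, 0, 4.5]]]'

```text
clock: 8.1
tool_pos: [0.5562, 0.0837, 0.2878]
orientation: [-180.0, -0.0, 16.6]
force: [0.6, -0.0, 0.7]
opening: 0.0449
gripper_force: 0.0
```

Request:
step_arm --moves '[[[-1, 0, 4, 0, 4.5], [-1, 0, 4, -0.1, 4.5], [-1, 0, 1, -0.1, 4.5], [-2, -1, 0, -0.14, 4.5], [-2, -1, 0, -0.14, 4.5], [-2, -1, 0, -0.14, 4.5], [-2, -1, 0, -0.14, 4.5], [-2, -1, 0, -0.14, 4.5], [0, 0, 0, -0.14, 4.5], [0, 0, 0, -0.14, 4.5]]]'

```text
clock: 9.1
tool_pos: [0.4259, 0.0335, 0.3764]
orientation: [-179.9, -0.0, -51.4]
force: [-0.0, -0.9, -0.1]
opening: 0.0448
gripper_force: 0.0
```

Run:
```python
from h import *
a,d=snap('top','top2');b,_=snap('side','side2')
A=cv2.resize(a[60:260,130:330],(400,400));B=b[60:460,60:460]
cv2.imwrite('pics/c2.png',np.hstack([A,B]))
v,u=np.mgrid[:480,:640]; W=world('top',u,v,d)
m=(W[...,0]>.63)&(W[...,0]<.74)&(W[...,1]>.03)&(W[...,1]<.22)&(W[...,2]>.225)&(W[...,2]<.28)&(a.max(2)<60)
P=W[m];print(len(P),np.median(P,0),P.min(0),P.max(0))
print(np.polyfit(P[:,1],P[:,0],1))
```

```text
291 [0.67403373 0.11739489 0.25289242] [0.65602104 0.06817865 0.24740966] [0.69007715 0.16543901 0.25821957]
[-0.291541    0.70817219]
```

View pics/c2.png

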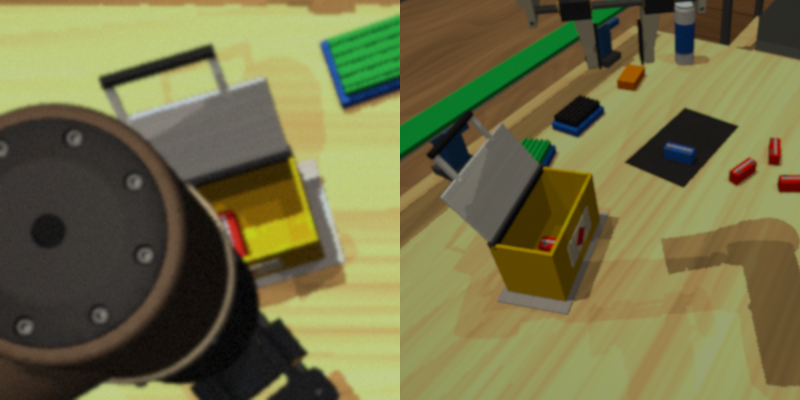

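The red cassette lies inside the box (crop 547,243 and 235,235), and the flap is still open. Next I check the height of the green ski behind the bar.

Run:
```python
import numpy as np
W=np.load('pics/W0.npy')
for v,u in((19,200),(15,200),(19,250),(30,285),(25,285)): print(v,u,W[v,u].round(3))
```

```text
19 200 [0.86  0.159 0.139]
15 200 [0.866 0.157 0.144]
19 250 [0.858 0.059 0.142]
30 285 [ 0.847 -0.008  0.119]
25 285 [ 0.852 -0.009  0.13 ]
```

Request:
step_arm --moves '[[[2, 1, 0, -0.14, 4.5], [3, 1, 0, -0.14, 4.5], [3, 1, 0, -0.1, 4.5], [3, 1, 0, 0, 4.5], [3, 1, 0, 0, 4.5], [3, 1, 0, 0, 4.5], [3, 1, 0, 0, 4.5], [3, 1, 0, 0, 4.5], [1.9, 0.4, 0, 0, 4.5], [0, 0, 0, 0, 4.5]]]'

```text
clock: 10.2
tool_pos: [0.6773, 0.1185, 0.3728]
orientation: [179.8, -0.0, -72.6]
force: [0.9, 0.1, -1.3]
opening: 0.0449
gripper_force: 0.0
```

Request:
step_arm --moves '[[[-0.1, 0, -2, -0.015, 4.5], [0, 0, -3, 0, 4.5], [0, 0, -3, 0, 4.5], [0, 0, -2.5, 0, 4.5], [0, 0, -2, 0, 4.5], [0, 0, -1.2, 0, 4.5], [0, 0, -0.8, 0, 4.5], [0, 0, 0, 0, 4.5], [0, 0, 0, 0, 4.5]]]'

```text
clock: 11.1
tool_pos: [0.675, 0.1179, 0.2316]
orientation: [-179.9, -0.0, -73.6]
force: [0.3, 0.3, 0.9]
opening: 0.0451
gripper_force: 0.0
```

Run:
```python
from h import *
b,_=snap('side','side3')
cv2.imwrite('pics/c3.png',cv2.resize(b[100:350,60:310],(600,600),interpolation=2))
```

```text
(no output)
```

View pics/c3.png

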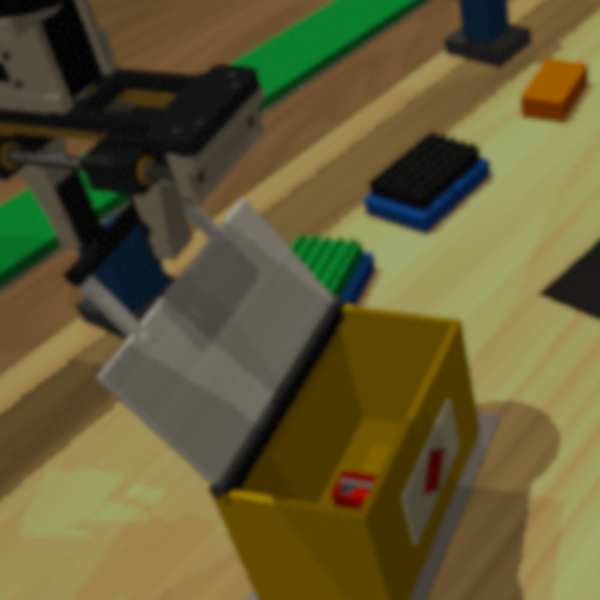

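The fingers straddle the bar (crop about 110,240). I lower 3 mm and close.

Request:
step_arm --moves '[[[0, 0, -0.3, 0, 2.5], [0, 0, 0, 0, 2], [0, 0, 0, 0, 1.5], [0, 0, 0, 0, 0.8], [0, 0, 0, 0, 0.8], [0, 0, 0, 0, 0.8], [0, 0, 0, 0, 0.8]]]'

```text
clock: 11.85
tool_pos: [0.6745, 0.1178, 0.2276]
orientation: [180.0, -0.0, -73.7]
force: [-0.9, 0.7, 0.3]
opening: 0.011
gripper_force: 30.0
```

Run:
```python
import numpy as np
# arc, from q=2.1 to 0; yaw 16.4
q=2.1-2.1*np.linspace(0,1,61)
c=np.deg2rad(16.4);r=14.3
dx=-r*(np.cos(q)-np.cos(2.1));dz=r*(np.sin(q)-np.sin(2.1))
P=np.stack([dx*np.cos(c),dx*np.sin(c),dz],1).round(2)
for k,row in enumerate(np.diff(P,axis=0).round(2).tolist()): print(row, end=',\n' if k%10==9 else ',')
print(P[::10],P[-1])
```

```text
[-0.42, -0.12, 0.25],[-0.43, -0.13, 0.22],[-0.43, -0.13, 0.22],[-0.44, -0.13, 0.2],[-0.45, -0.13, 0.18],[-0.45, -0.13, 0.16],[-0.46, -0.14, 0.15],[-0.46, -0.13, 0.13],[-0.47, -0.14, 0.12],[-0.47, -0.14, 0.1],
[-0.47, -0.14, 0.08],[-0.48, -0.14, 0.06],[-0.48, -0.14, 0.05],[-0.48, -0.14, 0.03],[-0.48, -0.14, 0.01],[-0.48, -0.14, -0.01],[-0.48, -0.14, -0.02],[-0.48, -0.14, -0.05],[-0.47, -0.14, -0.06],[-0.48, -0.14, -0.07],
[-0.47, -0.14, -0.1],[-0.47, -0.14, -0.11],[-0.46, -0.14, -0.12],[-0.46, -0.13, -0.15],[-0.46, -0.14, -0.16],[-0.44, -0.13, -0.18],[-0.45, -0.13, -0.19],[-0.43, -0.13, -0.21],[-0.43, -0.12, -0.23],[-0.42, -0.13, -0.24],
[-0.41, -0.12, -0.26],[-0.41, -0.12, -0.27],[-0.39, -0.11, -0.28],[-0.39, -0.12, -0.3],[-0.37, -0.11, -0.32],[-0.36, -0.1, -0.33],[-0.35, -0.11, -0.34],[-0.34, -0.1, -0.35],[-0.33, -0.09, -0.36],[-0.32, -0.1, -0.38],
[-0.3, -0.09, -0.39],[-0.29, -0.08, -0.4],[-0.28, -0.08, -0.41],[-0.26, -0.08, -0.42],[-0.25, -0.07, -0.43],[-0.23, -0.07, -0.43],[-0.22, -0.07, -0.45],[-0.2, -0.05, -0.45],[-0.19, -0.06, -0.46],[-0.17, -0.05, -0.47],
[-0.16, -0.05, -0.47],[-0.14, -0.04, -0.48],[-0.12, -0.04, -0.49],[-0.11, -0.03, -0.48],[-0.09, -0.02, -0.49],[-0.08, -0.03, -0.5],[-0.06, -0.01, -0.5],[-0.04, -0.02, -0.49],[-0.03, 0.0, -0.5],[0.0, -0.01, -0.5],
[[ -0.    -0.     0.  ]
 [ -4.48  -1.32   1.73]
 [ -9.26  -2.72   1.75]
 [-13.75  -4.05   0.06]
 [-17.42  -5.13  -3.13]
 [-19.81  -5.83  -7.44]
 [-20.64  -6.08 -12.34]] [-20.64  -6.08 -12.34]
```

Request:
step_arm --moves '[[[-0.42, -0.12, 0.25, 0, 0.8], [-0.43, -0.13, 0.22, 0, 0.8], [-0.43, -0.13, 0.22, 0, 0.8], [-0.44, -0.13, 0.2, 0, 0.8], [-0.45, -0.13, 0.18, 0, 0.8], [-0.45, -0.13, 0.16, 0, 0.8], [-0.46, -0.14, 0.15, 0, 0.8], [-0.46, -0.13, 0.13, 0, 0.8], [-0.47, -0.14, 0.12, 0, 0.8], [-0.47, -0.14, 0.1, 0, 0.8]]]'

```text
clock: 12.85
tool_pos: [0.6294, 0.1044, 0.2452]
orientation: [-180.0, -0.0, -73.7]
force: [2.1, -0.5, 1.6]
opening: 0.0114
gripper_force: 30.0
```

Request:
step_arm --moves '[[[-0.47, -0.14, 0.08, 0, 0.8], [-0.48, -0.14, 0.06, 0, 0.8], [-0.48, -0.14, 0.05, 0, 0.8], [-0.48, -0.14, 0.03, 0, 0.8], [-0.48, -0.14, 0.01, 0, 0.8], [-0.48, -0.14, -0.01, 0, 0.8], [-0.48, -0.14, -0.02, 0, 0.8], [-0.48, -0.14, -0.05, 0, 0.8], [-0.47, -0.14, -0.06, 0, 0.8], [-0.48, -0.14, -0.07, 0, 0.8]]]'

```text
clock: 13.85
tool_pos: [0.5815, 0.0905, 0.245]
orientation: [180.0, -0.0, -73.7]
force: [1.5, -1.7, 0.8]
opening: 0.011
gripper_force: 30.0
```

Request:
step_arm --moves '[[[-0.47, -0.14, -0.1, 0, 0.8], [-0.47, -0.14, -0.11, 0, 0.8], [-0.46, -0.14, -0.12, 0, 0.8], [-0.46, -0.13, -0.15, 0, 0.8], [-0.46, -0.14, -0.16, 0, 0.8], [-0.44, -0.13, -0.18, 0, 0.8], [-0.45, -0.13, -0.19, 0, 0.8], [-0.43, -0.13, -0.21, 0, 0.8], [-0.43, -0.12, -0.23, 0, 0.8], [-0.42, -0.13, -0.24, 0, 0.8]]]'

```text
clock: 14.85
tool_pos: [0.5367, 0.0774, 0.2279]
orientation: [180.0, 0.0, -73.7]
force: [-0.9, 1.2, 1.6]
opening: 0.0109
gripper_force: 30.0
```

Run:
```python
from h import *
b,_=snap('side','side4');print(ctrl.get_obs()['force'])
cv2.imwrite('pics/c4.png',cv2.resize(b[100:350,60:310],(500,500),interpolation=2))
```

```text
[-1.46361853  0.69836098 -2.24613156]
```

View pics/c4.png

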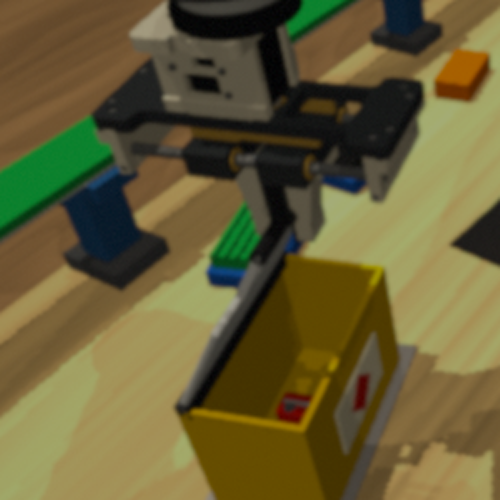

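The bar follows in the pinch: it is at crop (275,225) and the flap is past upright. Forces are low, so I continue.

Request:
step_arm --moves '[[[-0.41, -0.12, -0.26, 0, 0.8], [-0.41, -0.12, -0.27, 0, 0.8], [-0.39, -0.11, -0.28, 0, 0.8], [-0.39, -0.12, -0.3, 0, 0.8], [-0.37, -0.11, -0.32, 0, 0.8], [-0.36, -0.1, -0.33, 0, 0.8], [-0.35, -0.11, -0.34, 0, 0.8], [-0.34, -0.1, -0.35, 0, 0.8], [-0.33, -0.09, -0.36, 0, 0.8], [-0.32, -0.1, -0.38, 0, 0.8]]]'

```text
clock: 15.9
tool_pos: [0.5002, 0.0665, 0.196]
orientation: [-180.0, 0.0, -73.7]
force: [0.3, 3.6, 0.4]
opening: 0.0111
gripper_force: 30.0
```

Request:
step_arm --moves '[[[-0.3, -0.09, -0.39, 0, 0.8], [-0.29, -0.08, -0.4, 0, 0.8], [-0.28, -0.08, -0.41, 0, 0.8], [-0.26, -0.08, -0.42, 0, 0.8], [-0.25, -0.07, -0.43, 0, 0.8], [-0.23, -0.07, -0.43, 0, 0.8], [-0.22, -0.07, -0.45, 0, 0.8], [-0.2, -0.05, -0.45, 0, 0.8], [-0.19, -0.06, -0.46, 0, 0.8], [-0.17, -0.05, -0.47, 0, 0.8]]]'

```text
clock: 16.9
tool_pos: [0.4765, 0.0595, 0.1528]
orientation: [-180.0, -0.0, -73.7]
force: [1.0, 2.5, -0.5]
opening: 0.0111
gripper_force: 30.0
```

Request:
step_arm --moves '[[[-0.16, -0.05, -0.47, 0, 0.8], [-0.14, -0.04, -0.48, 0, 0.8], [-0.12, -0.04, -0.49, 0, 0.8], [-0.11, -0.03, -0.48, 0, 0.8], [-0.09, -0.02, -0.49, 0, 0.8], [-0.08, -0.03, -0.5, 0, 0.8], [-0.06, -0.01, -0.5, 0, 0.8], [-0.03, -0.01, -0.3, 0, 0.8], [-0.02, -0.01, -0.3, 0, 0.8], [-0.01, 0, -0.2, 0, 0.8]]]'

```text
clock: 17.9
tool_pos: [0.4692, 0.0574, 0.1111]
orientation: [-179.9, -0.0, -73.7]
force: [5.6, 0.5, 0.3]
opening: 0.0108
gripper_force: 30.0
```

Request:
step_arm --moves '[[[0, 0, -0.2, 0, 0.8], [0, 0, -0.1, 0, 0.8], [0, 0, -0.1, 0, 0.8], [0, 0, -0.1, 0, 0.8], [0, 0, 0, 0, 0.8], [0, 0, 0, 0, 0.8]]]'

```text
clock: 18.5
tool_pos: [0.4692, 0.0574, 0.1065]
orientation: [-179.9, -0.0, -73.6]
force: [5.4, 1.1, 3.4]
opening: 0.0112
gripper_force: 30.0
```

Run:
```python
from h import *
b,_=snap('side','side5');o=ctrl.get_obs();print(o['force'],o['tool_pos'])
cv2.imwrite('pics/c5.png',cv2.resize(b[130:380,110:360],(600,600),interpolation=2))
```

```text
[5.06681786 0.6007241  2.76136549] [0.46922098 0.05733701 0.10651517]
```

View pics/c5.png

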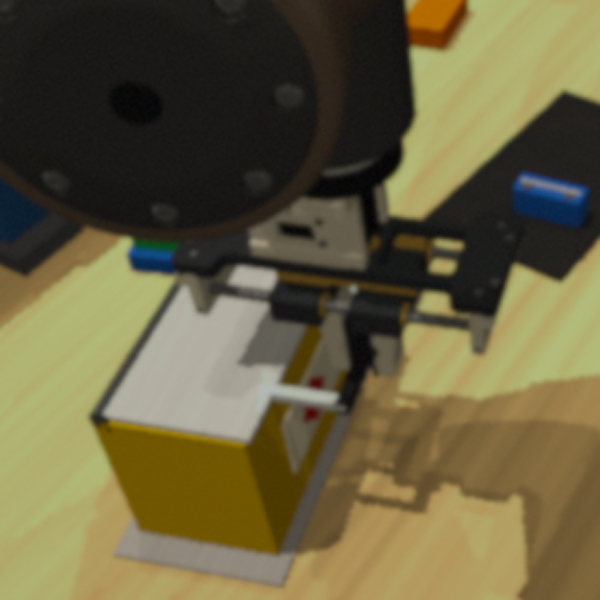

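The flap looks level. I press gently 3 mm further to confirm it is against the stop.

Request:
step_arm --moves '[[[0.1, 0.03, -0.1, 0, 0.8], [0.1, 0.03, -0.1, 0, 0.8], [0, 0, -0.1, 0, 0.8], [0, 0, 0, 0, 0.8], [0, 0, 0, 0, 0.8]]]'

```text
clock: 19.05
tool_pos: [0.4693, 0.0574, 0.1029]
orientation: [179.9, -0.0, -73.7]
force: [-0.8, 2.0, 6.4]
opening: 0.0107
gripper_force: 30.0
```

Request:
step_arm --moves '[[[0, 0, -0.1, 0, 0.8], [0, 0, -0.1, 0, 0.8], [0, 0, 0, 0, 0.8], [0, 0, 0, 0, 0.8]]]'

```text
clock: 19.45
tool_pos: [0.4694, 0.0574, 0.1011]
orientation: [179.9, -0.0, -73.7]
force: [-1.5, 1.5, 8.8]
opening: 0.0107
gripper_force: 30.0
```

Run:
```python
from h import *
b,d=snap('side','side6')
v,u=np.mgrid[:480,:640]; W=world('side',u,v,d)
c=np.deg2rad(16.4)
L=(W-np.array([.564,.085,0]))@np.array([[np.cos(c),-np.sin(c),0],[np.sin(c),np.cos(c),0],[0,0,1]])
m=(abs(L[...,1])<.085)&(L[...,0]>-.05)&(L[...,0]<.03)&(L[...,2]>.1)&(L[...,2]<.15)
P=L[m];A=np.c_[P[:,:2],np.ones(len(P))]
w=np.ones(len(P),bool)
for _ in range(5):
    s=np.linalg.lstsq(A[w],P[w,2],rcond=None)[0]; w=abs(A@s-P[:,2])<.004
print(s,w.sum(),len(P))
m=(L[...,1]>.03)&(L[...,1]<.06)&(L[...,0]>-.12)&(L[...,0]<-.07)&(L[...,2]>.09)&(L[...,2]<.16)
print(len(L[m]),np.median(L[m],0),L[m].max(0))
```

```text
[ 0.05165018 -0.00323912  0.12397258] 2803 2806
225 [-0.0953655   0.04586591  0.11936522] [-0.07022129  0.05067947  0.12294227]
```

The panel plane is level or slightly below, with its top at 124 mm, so the flap is shut. I ease the pressure, release with a small opening, and lift straight up.

Request:
step_arm --moves '[[[0, 0, 0.1, 0, 0.8], [0, 0, 0.1, 0, 0.8], [0, 0, 0, 0, 1.2], [0, 0, 0, 0, 1.6], [0, 0, 0, 0, 2.2], [0, 0, 0, 0, 2.2], [0, 0, 0, 0, 2.2], [0, 0, 0, 0, 2.2]]]'

```text
clock: 20.3
tool_pos: [0.47, 0.0576, 0.1029]
orientation: [180.0, -0.0, -73.7]
force: [0.8, 0.6, -0.0]
opening: 0.0218
gripper_force: 0.0
```

Request:
step_arm --moves '[[[0, 0, 0.3, 0, 2.2], [0, 0, 0.6, 0, 2.2], [0, 0, 1, 0, 2.2], [0, 0, 1.5, 0, 2.2], [0, 0, 1.5, 0, 2.2], [0, 0, 2, 0, 2.2], [0, 0, 3, 0, 2.2], [0, 0, 3, 0, 2.2], [0, 0, 3, 0, 2.2], [0, 0, 0, 0, 2.2]]]'

```text
clock: 21.3
tool_pos: [0.4724, 0.0583, 0.2674]
orientation: [-179.5, 0.0, -73.6]
force: [0.7, -0.4, 0.6]
opening: 0.0219
gripper_force: 0.0
```

Request:
step_arm --moves '[[[0, -3, 2, 0, 2.2], [0, -3, 2, 0, 2.2], [0, -4, 0, 0, 2.2], [0, -4, 0, 0, 2.2], [0, -4, 0, 0, 2.2], [0, -4, 0, 0, 2.2], [0, -4, 0, 0, 2.2], [0, 0, 0, 0, 2.2], [0, 0, 0, 0, 2.2], [0, 0, 0, 0, 2.2]]]'

```text
clock: 22.3
tool_pos: [0.4701, -0.2018, 0.3022]
orientation: [-180.0, 0.0, -73.7]
force: [0.3, 0.0, 0.6]
opening: 0.0219
gripper_force: 0.0
```

Run:
```python
from h import *
b,_=snap('side','side7');a,_=snap('top','top7')
cv2.imwrite('pics/c7.png',np.hstack([cv2.resize(a[50:300,130:480],(420,300)),cv2.resize(b[130:380,60:410],(370,300))]))
```

```text
(no output)
```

View pics/c7.png

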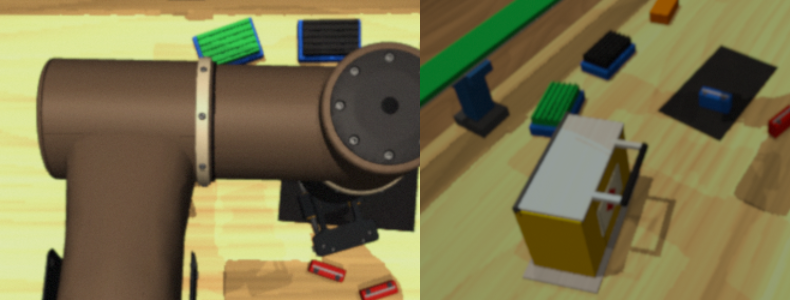

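The flap is shut flat (right half, about 585,165), the blue cassette is still on the mat (715,98), and the arm is clear. I hand in.

```bash
python3 -c "
from plant import close_job
print(close_job())"
```

```text
the job is handed in; nothing more can be done
None
```

The worn red cassette is in the sharps box, and I eased the flap down by its bar until it was shut. The blue cassette is untouched, and I handed the job in at about 22 s with the arm clear; no verdict came back.

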